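Push the copper plate out over the ledge's end

TASK

The two printing plates lie flat in the lanes of the low wooden ledge. Using the fingertips, push the copper-coloured plate along its lane towards the robot's right until about a third of its length sticks out past the end of the ledge, so that its edge is free for inking, then move clear. Only push it, never lift it, and leave the grey plate and everything else as they are.

Things in the scene. Friction and masses are not known exactly. Their poses are not given: they have to be found in the camera images.
- ledge: Fixed dark wooden ledge with pale guide strips, 202 mm wide (own x), 280 mm long (own y), top 50 mm above the table; origin on the table under its centre. The strips, 10 mm wide, 5 mm high, run along own y at own x = -96, 0, +96 mm; between them two lanes, 86 mm wide, centred at own x = -48 and +48 mm, open at both ends. 90 to 130 mm of bare lane lie behind each plate at the start.
- ledge_end (a point): Middle of the top edge of the ledge's end at own y = -140 mm (50 mm above the table), the end towards the robot's right, past which the plate is to stick out. Axes as the ledge's: -y points outwards.
- copper_plate: Loose copper-coloured flat plate, 80 mm wide (own x), 140 mm long (own y), 6 mm thick, about 0.2 kg; origin at the centre of its underside, which rests on the lane's floor (50 mm above the table). It lies in either lane, its own axes parallel to the ledge's, its -y edge foremost. It slides with ordinary friction and stays where it is left.
- copper_plate_lead (a point): Middle of the copper plate's leading edge (own y = -70 mm), half-way up its thickness. It starts 12 to 50 mm inside the ledge's end.
- grey_plate: Loose silver-grey plate of the same size and frame, in the other lane; not to be moved.
- eraser_box: Soft eraser in a red sleeve, 31 x 66 x 20 mm, on the table on the far side of the ledge; origin at the centre of its underside. Bystander.
- ink_bottle: Dark ink bottle, 58 x 60 x 69 mm, on the table beyond the ledge; origin at the centre of its underside. Bystander.
- marker: Yellow and black marker, 17 x 150 x 18 mm, lying on the table on the robot's side of the ledge; origin at the centre of its underside. Bystander.
- tape: Roll of masking tape lying flat, 104 x 102 x 25 mm, on the table to the right of the ledge; origin at the centre of its underside. Bystander.
Mind the look-alikes: they are no part of the job. What is meant by the copper_plate is not yellow, and is the smaller of those in its own colour.

How it is judged:
By the outcome, as a careful person would: the job done as asked, in the order asked, and still so for the second after the job is handed in, with the robot touching nothing.
It also fails if it takes over 35 s, if anything falls off the work surface, if the arm or the gripper's body presses on something with over 40 N, if the wrist force passes 120 N, or if a joint passes its speed limit or range.

ROBOT

A 6-joint arm with a two-finger parallel gripper is mounted at the origin on a cart in front of the work surface, level with it; the furniture and walls round the work are solid. World frame = base frame: x ahead of the robot, y to its left, z up, the work surface at z = 0. Lengths are in m, angles in rad, forces in N, time in s.
With the tool pointing down it reaches from about 0.4 to 0.825 m from the base axis. Payload 7 kg.
Tool frame: the origin (TCP) lies midway between the tips of the shut fingers; the grasp point (between the pads) lies 19 mm behind it; z points along the fingers, y is the line along which they close (so a half turn about z gives the same grasp; the last joint's range is limited). The gripper opens to 88 mm and grips with 3 to 60 N. Pads are 19 mm wide; open, the fingers measure 130 mm over their backs; the gripper's body (78 mm by 193 mm) begins 47 mm behind the grasp point.
Start: joints at [1.602, 0.359, 0.012, 0, -1.224, -0.288], TCP at [0.171, 0.653, 0.197] pointing down, gripper open.
Joint ranges: [-3.07, 3.07], [-1.43, 2.12], [-1.02, 1.25], [-3.03, 1.67], [-3.05, -0], [-3.03, 3.03]. Speed limits (rad/s): [2.39, 2.39, 3.01, 3.14, 3.14, 3.14].

INTERFACE

Orientations are given as [roll, pitch, yaw] about the fixed x, y, z axes, in that order (R = Rz(yaw) Ry(pitch) Rx(roll)).
In Python, from station import get_state, grab_frame, calibration, job_done, boxes_of, regions_of, spot_point gives the robot as it stands. The module is installed in compiled form; this text tells all that it offers.
- The arm moves only by the tool arm_command, never from a script. Its argument "commands" is a list of rows, each an object of numbers: "tx", "ty", "tz": the shift along the tool's x, y, z each as a share of 25 cm, from -1 to 1; "twist": the turn about the tool's z as a share of 180 degrees, from -1 to 1. A call has exactly 8 rows; each row is the pose to reach, as a shift and turn from the pose commanded when the call began, along the tool's axes at that moment, turning the shorter way round; what a row does not reach only later rows make up. A row lasts 1/12 s, in which the tool goes at most 41.7 mm and 7.16 degrees, less where a joint would pass 70% of its speed; a pose out of reach is approached as far as the arm can. A call with a number of a shift or a turn outside -1 to 1 is refused whole. A call with a gripper value outside its range is refused whole. "claw" is the opening, from 0 (shut) to 1 (fully open), set as the call begins (left out, the last holds). The fingers move at their own pace and stop on an object; "grip_force" is the grip in N (left out, the last holds). Time passes only in rows, so rows that repeat a pose let the fingers close, or fill a call up. It gives the time, the measured TCP pose, the force, the opening and the grip force at its end, in the units of the state.
- get_state(): the state, without advancing time (a new reading comes with each control period).
- grab_frame(name): name is "scene" or "top" or "wrist"; returns the picture (480x640x3 uint8, red, green, blue); there is no depth.
- calibration(name): a dict with "camera_matrix" (3x3 intrinsics, pixels), "k1" (the pictures are not rectified: a ray, as slopes to the right and down, at radius r is drawn at 1 + k1 r^2 times it, then the intrinsics apply), "extrinsics" (4x4, takes a point from camera to world coordinates). Camera axes: x right, y down, z forward; pixel columns grow to the right and rows downward; lengths in m; the calibration is good to about 2 mm. A picture is of the moment at which its call begins: read the wrist's pose just before it. calibration takes no time and is no camera call; for the wrist camera it gives the pose at the moment of the call.
- job_done(): hands the job in; it is judged then, once.
Trained networks look in the newest picture that a camera, given by its name, has taken for a name from the list of things; names that differ only in an ending like _2 or _b are one class to them, and where a whole thing is asked for, a point or a joint stands for the part that bears it (a point fixed in the world has none). Each returns a list of dicts, best first, with "score" (0 to 1); they miss things now and then, are a little off and sometimes report something else, mostly with a low value. They report only what shows in the picture. A call takes as long as a camera call. They do not tell look-alikes from the thing itself.
- boxes_of(query, camera): "rect" ([left, top, right, bottom] in pixels, round what is visible of it).
- regions_of(query, camera): "region" (480x640 bool, what is visible of it) and "rect" ([left, top, right, bottom] in pixels, round what is visible of it).
- spot_point(query, camera): "uv" ([column, row] in pixels: a listed point, or the origin of a listed thing).
The state is a dict: "t": time; "q": joint angles; "qd": joint speeds; "joint_efforts": joint torques, N m; "eef_pos": TCP position; "ee_rot": TCP orientation; "force": force on the tool from outside, world axes, zero at the start; "moment": the same for the moment, N m; "width": finger opening in m; "gripper_force": force on a finger pad.
Only numpy, scipy, OpenCV 4.12 (cv2) and the standard library are available. Lean on these libraries where they do the work, as an engineer would, in place of code of your own. Each camera call takes 0.05 s, during which the arm holds its last target. There are 200 camera calls.

## Working session

There is one attempt and no reset: what is moved stays moved. The work goes in short steps, Python scripts to look and compute and a tool call to move; the robot and the scene stay as the last step left them, time stands still between calls to the robot, and variables do not carry over. Pictures are saved under pics/ and viewed, at most 10 in all, crops included, and the job is handed in when it is done.

Besides the shell and the picture viewer there is one more tool, called after "Request:" by a JSON object that holds its "op" and its "data", one argument or row to a line. arm_command: Moves the arm, as the interface text tells. Shift numbers are shares of 25 cm and turn numbers shares of 180 degrees, none past 1 either way. Its arguments: {"type":"object","properties":{"commands":{"type":"array"},"claw":{"type":"number"},"grip_force":{"type":"number"}},"required":["commands"]}

```bash
mkdir -p pics; cat > h.py <<'E'
import numpy as np, cv2
from station import *
def cal(n):
    c=calibration(n); return np.array(c["camera_matrix"]),c["k1"],np.array(c["extrinsics"])
def ray(n,uv,c=None):
    K,k1,T=c or cal(n); d=np.linalg.inv(K)@[uv[0],uv[1],1]; p=d[:2].copy(); q=p.copy()
    for _ in range(30): q=p/(1+k1*(q@q))
    return T[:3,3],T[:3,:3]@np.array([q[0],q[1],1])
def onz(n,uv,z,c=None):
    o,d=ray(n,uv,c); return o+d*(z-o[2])/d[2]
def proj(n,P,c=None):
    K,k1,T=c or cal(n); p=T[:3,:3].T@(np.array(P)-T[:3,3]); q=p[:2]/p[2]; q=q*(1+k1*(q@q)); return (K@[q[0],q[1],1])[:2]
def save(n,f):
    im=grab_frame(n); cv2.imwrite("pics/"+f,cv2.cvtColor(im,cv2.COLOR_RGB2BGR)); return im
E
python3 - <<'E'
from h import *
np.set_printoptions(precision=4,suppress=True)
s=get_state(); print(s["t"],s["eef_pos"],s["ee_rot"],s["width"])
for n in("top","scene"):
    save(n,n+"0.png"); print(n, cal(n)[2][:3,3])
    for q in("copper_plate","grey_plate","ledge"):
        print(q,[(round(b["score"],2),np.round(b["rect"])) for b in boxes_of(q,n)[:4]])
    for q in("ledge_end","copper_plate_lead"): print(q,[(round(b["score"],2),np.round(b["uv"],1)) for b in spot_point(q,n)[:3]])
E
```

```text
0.0 [0.1713 0.6523 0.1965] [ 3.1399 -0.0001 -0.2569] 0.08737935427506889
top [ 0.5392 -0.0222  0.9617]
copper_plate [(0.83, array([282., 254., 353., 310.])), (0.81, array([140., 276., 216., 334.])), (0.7, array([411., 152., 500., 253.]))]
grey_plate [(0.72, array([282., 210., 358., 266.]))]
ledge [(0.61, array([217., 188., 375., 318.]))]
ledge_end [(0.81, array([359.4, 270. ]))]
copper_plate_lead [(0.77, array([349.9, 293.3])), (0.77, array([210.1, 314.4])), (0.69, array([478. , 241.3]))]
scene [0.2858 0.6211 0.6298]
copper_plate [(0.73, array([320., 177., 398., 207.])), (0.61, array([296., 372., 390., 468.])), (0.59, array([344., 240., 420., 290.]))]
grey_plate [(0.85, array([305., 223., 376., 272.]))]
ledge [(0.57, array([258., 213., 426., 345.]))]
ledge_end [(0.74, array([322.6, 235.4])), (0.66, array([342.4, 246.2])), (0.61, array([385.1, 232.4]))]
copper_plate_lead [(0.98, array([396.5, 189.4])), (0.95, array([370.2, 381.3])), (0.83, array([402.1, 245.8]))]
```

View pics/top0.png

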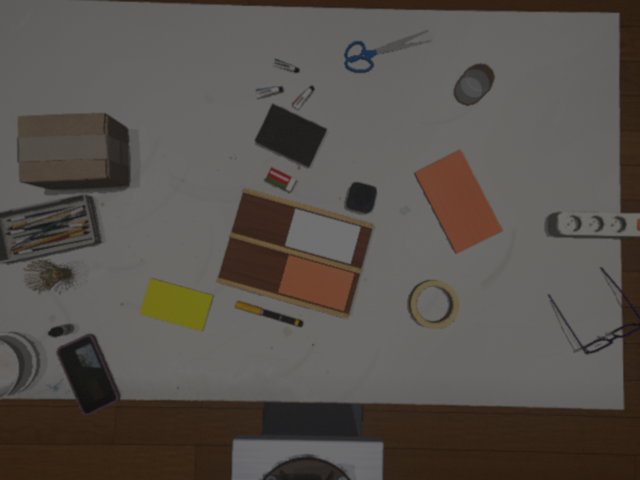

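View pics/scene0.png

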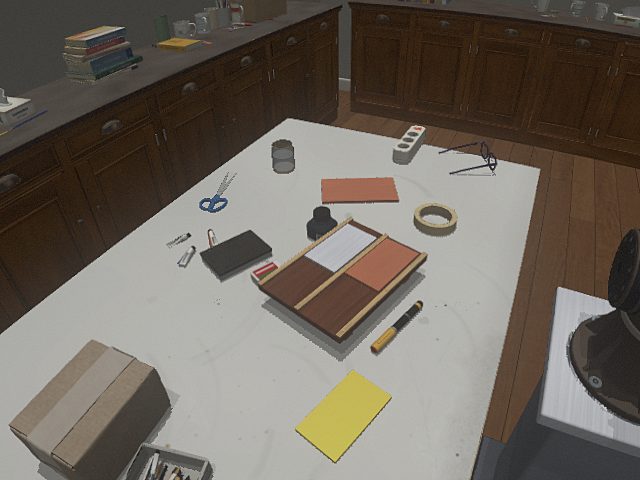

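The pictures show these candidates in the top view:
- Orange-copper plate in the ledge's near lane at (318,284).
- Larger orange sheet on the table at (458,202).
- Yellow sheet at (177,304).

I choose (318,284), the smaller copper-coloured one, which lies in a lane. Next I check it in a close crop and measure it.

```bash
python3 - <<'E'
from h import *
np.set_printoptions(precision=4,suppress=True)
im=grab_frame("top"); bgr=cv2.cvtColor(im,cv2.COLOR_RGB2BGR)
cv2.imwrite("pics/crop.png",cv2.resize(bgr[180:330,205:385],None,fx=4,fy=4,interpolation=cv2.INTER_CUBIC))
hsv=cv2.cvtColor(bgr,cv2.COLOR_BGR2HSV)
print("hsv plate",hsv[284,318],"wood",hsv[265,255],"strip",hsv[200,280],hsv[303,300],"grey",hsv[235,325])
def rect(m,z,lab):
    n,l,st,_=cv2.connectedComponentsWithStats(m.astype(np.uint8)); i=1+np.argmax(st[1:,4])
    c,_=cv2.findContours((l==i).astype(np.uint8),cv2.RETR_EXTERNAL,cv2.CHAIN_APPROX_NONE)
    C=cal("top"); P=np.array([onz("top",p[0],z,C)[:2] for p in c[0]],np.float32)
    r=cv2.minAreaRect((P*1000).astype(np.float32)); print(lab,r,st[i,4]); print(cv2.boxPoints(r))
roi=np.zeros(im.shape[:2],bool); roi[185:325,210:380]=1
h,s,v=[hsv[...,i].astype(int) for i in range(3)]
rect(roi&(h<15)&(s>110)&(v>110),.056,"copper")
rect(roi&(s<40)&(v>125)&(np.indices(h.shape)[0]>200)&(np.indices(h.shape)[0]<270)&(np.indices(h.shape)[1]<362)&(np.indices(h.shape)[1]>280),.056,"grey")
for q in("copper_plate","ledge","grey_plate"):
    r=regions_of(q,"top")
    for b in r[:1]:
        print(b["score"]); rect(b["region"],.056 if "pl" in q else .055,q)
for n,q in(("top","copper_plate"),):
  print([ (b["uv"],onz(n,b["uv"],.05)) for b in spot_point("ledge_end",n)[:1]])
E
```

```text
hsv plate [ 10 149 113] wood [  9 127  58] strip [ 18 117 107] [ 18 117 105] grey [150   2 111]
copper ((487.0079040527344, -11.925552368164062), (134.45962524414062, 74.27717590332031), 75.39989471435547) 2405
[[434.1219 -67.6229]
 [506.0006 -86.346 ]
 [539.8939  43.7718]
 [468.0152  62.4949]]Traceback (most recent call last):
  File "<stdin>", line 15, in <module>
  File "<stdin>", line 8, in rect
    return _wrapfunc(a, 'argmax', axis=axis, out=out, **kwds)
    return bound(*args, **kwds)
ValueError: attempt to get argmax of an empty sequence
```

View pics/crop.png

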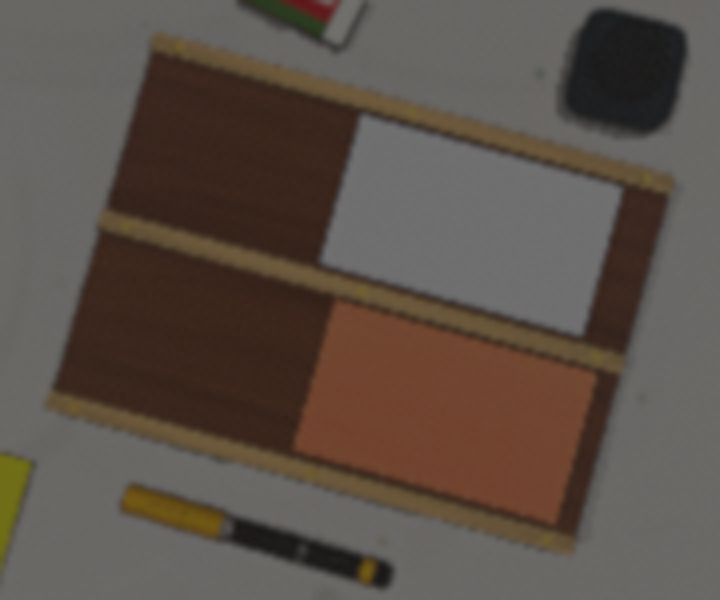

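The crop confirms it: the copper plate is in the near lane, with its leading edge at about crop (578,448), just inside the ledge's right end. The grey plate is in the far lane. Now I fit the poses.

```bash
cat > fit.py <<'E'
from h import *
from scipy.optimize import least_squares
np.set_printoptions(precision=4,suppress=True)
def comp(m,near):
    n,l=cv2.connectedComponents(m.astype(np.uint8)); return l==l[near[1],near[0]]
def fit(n,m,z,W,L,x0,up=6,size=False):
    # pose of a rectangle from its outline on plane z: x,y,yaw
    c,_=cv2.findContours(cv2.resize(m.astype(np.uint8)*255,None,fx=up,fy=up,interpolation=cv2.INTER_LINEAR)//128,cv2.RETR_EXTERNAL,cv2.CHAIN_APPROX_NONE)
    c=max(c,key=cv2.contourArea)[:,0]; C=cal(n)
    P=np.array([onz(n,(p+.5)/up-.5,z,C)[:2] for p in c[::3]])
    def f(p):
        R=np.array([[np.cos(p[2]),-np.sin(p[2])],[np.sin(p[2]),np.cos(p[2])]]); q=np.abs((P-p[:2])@R)-np.array([p[3],p[4]])/2
        return np.where((q>0).all(1),np.hypot(*q.T),q.max(1))
    r=least_squares(f,[*x0,W,L],loss="soft_l1",f_scale=.001)
    return r.x, np.abs(r.fun).mean()
E
python3 - <<'E'
from fit import *
im=grab_frame("top"); hsv=cv2.cvtColor(im,cv2.COLOR_RGB2HSV).astype(int); h,s,v=[hsv[...,i] for i in range(3)]
roi=np.zeros(h.shape,bool); roi[185:325,210:380]=1
cop=comp(roi&(h<14)&(s>100)&(v>86),(318,284))
print("copper",fit("top",cop,.056,.08,.14,(.487,-.012,-.26)))
wood=comp(roi&(h<30)&(s>65),(255,265))
poly=np.zeros(h.shape,np.uint8); c,_=cv2.findContours(wood.astype(np.uint8),cv2.RETR_EXTERNAL,cv2.CHAIN_APPROX_NONE)
cv2.fillPoly(poly,[cv2.convexHull(max(c,key=cv2.contourArea))],1)
print("ledge",fit("top",poly>0,.055,.202,.28,(.53,.02,-.26)))
q=lambda x,y:((x+.5)/4-.5+205,(y+.5)/4-.5+180)
cs=np.array([onz("top",q(*p),.055)[:2] for p in((152,38),(673,180),(573,550),(48,405))]); print(cs,cs.mean(0))
gs=np.array([onz("top",q(*p),.056)[:2] for p in((360,115),(623,187),(583,335),(320,264))]); print("grey",gs.mean(0))
ms=np.array([onz("top",q(*p),.01)[:2] for p in((123,495),(390,575))]); print("marker",ms)
print("tape",onz("top",(434,304),.0125),"bottle",onz("top",(361,197),.06))
E
```

```text
copper (array([ 0.4871, -0.0119, -0.2536,  0.0789,  0.1387]), np.float64(0.0004010074289012404))
ledge (array([ 0.5473,  0.0324, -0.2504,  0.2027,  0.2794]), np.float64(0.0004299963863315068))
[[ 0.6756  0.1436]
 [ 0.6083 -0.1267]
 [ 0.4182 -0.0787]
 [ 0.4861  0.1904]] [0.547  0.0322]
grey [ 0.5826 -0.0233]
marker [[0.4364 0.1594]
 [0.3969 0.0159]]
tape [ 0.4444 -0.2649  0.0125] bottle [ 0.6643 -0.1007  0.06  ]
```

Request:
{"op": "arm_command", "data": {
  "commands": [
    {"tx": 0.04, "ty": 0.04},
    {"tx": 0.12, "ty": 0.11},
    {"tx": 0.22, "ty": 0.21},
    {"tx": 0.34, "ty": 0.32},
    {"tx": 0.46, "ty": 0.43},
    {"tx": 0.58, "ty": 0.55},
    {"tx": 0.7, "ty": 0.66},
    {"tx": 0.82, "ty": 0.77}
  ],
  "claw": 0,
  "grip_force": 10
}}

```text
invalid input
```

Request:
{"op": "arm_command", "data": {
  "commands": [
    {"tx": 0.12, "ty": 0.11},
    {"tx": 0.24, "ty": 0.23},
    {"tx": 0.36, "ty": 0.34},
    {"tx": 0.48, "ty": 0.45},
    {"tx": 0.58, "ty": 0.54},
    {"tx": 0.66, "ty": 0.62},
    {"tx": 0.72, "ty": 0.68},
    {"tx": 0.74, "ty": 0.7}
  ]
}}

```text
invalid input
```

```bash
cat > rel.py <<'E'
from h import *
from scipy.spatial.transform import Rotation as R
import sys
np.set_printoptions(precision=4,suppress=True)
# target in ledge frame (mm): own x, own y, z
def rel(x,y,z,yaw=-.252,c=(.5472,.0323)):
    s=get_state(); p=np.array(s["eef_pos"]); r=R.from_euler("xyz",s["ee_rot"])
    t=np.array([*c,0])+R.from_euler("z",yaw).apply([x/1e3,y/1e3,z/1e3])
    a=R.from_euler("z",yaw).inv().apply(p-[*c,0])*1e3
    print("t",s["t"],"TCP in ledge mm",a,"rot",s["ee_rot"],"w",s["width"],"F",s["force"],"q",s["q"]); print("shares",r.inv().apply(t-p)/.25)
E
python3 -c "
from rel import *
rel(-48,62,100);rel(-48,62,52.5)"
```

```text
t 0.7 TCP in ledge mm [-518.6182  507.2398  197.4807] rot [-3.1416  0.     -0.2568] w 0.08794328006153093 F [ 0.4902 -0.8775 -0.1223] q [ 1.6021  0.3586  0.0119 -0.     -1.2241 -0.2881]
shares [1.891  1.772  0.3899]
t 0.7 TCP in ledge mm [-518.6182  507.2398  197.4807] rot [-3.1416  0.     -0.2568] w 0.08794328006153093 F [ 0.4902 -0.8775 -0.1223] q [ 1.6021  0.3586  0.0119 -0.     -1.2241 -0.2881]
shares [1.891  1.772  0.5799]
```

The rows probably need all four numbers.

Request:
{"op": "arm_command", "data": {
  "commands": [
    {"tx": 0.04, "ty": 0.04, "tz": 0, "twist": 0},
    {"tx": 0.12, "ty": 0.11, "tz": 0, "twist": 0},
    {"tx": 0.22, "ty": 0.21, "tz": 0, "twist": 0},
    {"tx": 0.34, "ty": 0.32, "tz": 0, "twist": 0},
    {"tx": 0.46, "ty": 0.43, "tz": 0, "twist": 0},
    {"tx": 0.58, "ty": 0.55, "tz": 0, "twist": 0},
    {"tx": 0.7, "ty": 0.66, "tz": 0, "twist": 0},
    {"tx": 0.82, "ty": 0.77, "tz": 0, "twist": 0}
  ],
  "claw": 0,
  "grip_force": 10
}}

```text
t: 1.37
eef_pos: [0.3215, 0.4122, 0.1978]
ee_rot: [-3.141, -0.0, -0.256]
force: [0.7, -0.1, -0.1]
width: 0.0397
gripper_force: 0.0
```

Request:
{"op": "arm_command", "data": {
  "commands": [
    {"tx": 0.12, "ty": 0.11, "tz": 0, "twist": 0},
    {"tx": 0.24, "ty": 0.23, "tz": 0, "twist": 0},
    {"tx": 0.36, "ty": 0.34, "tz": 0, "twist": 0},
    {"tx": 0.48, "ty": 0.45, "tz": 0, "twist": 0},
    {"tx": 0.58, "ty": 0.54, "tz": 0, "twist": 0},
    {"tx": 0.66, "ty": 0.62, "tz": 0, "twist": 0},
    {"tx": 0.72, "ty": 0.68, "tz": 0, "twist": 0},
    {"tx": 0.74, "ty": 0.7, "tz": 0, "twist": 0}
  ]
}}

```text
t: 2.03
eef_pos: [0.4561, 0.1955, 0.1976]
ee_rot: [-3.142, -0.0, -0.259]
force: [0.9, 0.5, -0.3]
width: 0.0005
gripper_force: 0.0
```

```bash
python3 -c "
from rel import *
rel(-48,62,100);rel(-48,62,52.5)"
```

```text
t 2.0333 TCP in ledge mm [-128.9678  135.3514  197.6339] rot [-3.1416 -0.0003 -0.2593] w 0.0004939015949018559 F [ 0.8702  0.5145 -0.3215] q [ 0.8021  0.0611 -0.372   0.0002 -1.1376  0.5093]
shares [0.3259 0.2911 0.3906]
t 2.0333 TCP in ledge mm [-128.9678  135.3514  197.6339] rot [-3.1416 -0.0003 -0.2593] w 0.0004939015949018559 F [ 0.8702  0.5145 -0.3215] q [ 0.8021  0.0611 -0.372   0.0002 -1.1376  0.5093]
shares [0.3258 0.2911 0.5806]
```

Request:
{"op": "arm_command", "data": {
  "commands": [
    {"tx": 0.04, "ty": 0.04, "tz": 0.02, "twist": 0},
    {"tx": 0.12, "ty": 0.1, "tz": 0.1, "twist": 0},
    {"tx": 0.2, "ty": 0.18, "tz": 0.2, "twist": 0},
    {"tx": 0.28, "ty": 0.25, "tz": 0.3, "twist": 0},
    {"tx": 0.32, "ty": 0.28, "tz": 0.38, "twist": 0},
    {"tx": 0.326, "ty": 0.29, "tz": 0.43, "twist": 0},
    {"tx": 0.326, "ty": 0.29, "tz": 0.46, "twist": 0},
    {"tx": 0.326, "ty": 0.29, "tz": 0.47, "twist": 0}
  ]
}}

```text
t: 2.7
eef_pos: [0.5149, 0.1071, 0.0788]
ee_rot: [3.14, 0.001, -0.257]
force: [-0.1, -0.5, 0.1]
width: 0.0006
gripper_force: 0.0
```

```bash
python3 -c "
from rel import *
rel(-48,62,52.5)
save('top','t1.png')
im=cv2.imread('pics/t1.png'); 
a=cv2.resize(im[180:330,205:385],None,fx=4,fy=4); cv2.imwrite('pics/t1c.png',a)
w=save('wrist','w1.png')
cv2.imwrite('pics/tw.png',np.hstack([cv2.resize(a,(400,333)),cv2.resize(cv2.imread('pics/w1.png'),(400,333))]))"
```

```text
t 2.7 TCP in ledge mm [-49.9204  64.4171  78.8003] rot [ 3.1402  0.0015 -0.2574] w 0.0006310853423062634 F [-0.0551 -0.5205  0.0904] q [ 0.5783  0.2283 -0.4722 -0.0002 -0.8723  0.7353]
shares [0.0079 0.0095 0.1052]
```

View pics/tw.png

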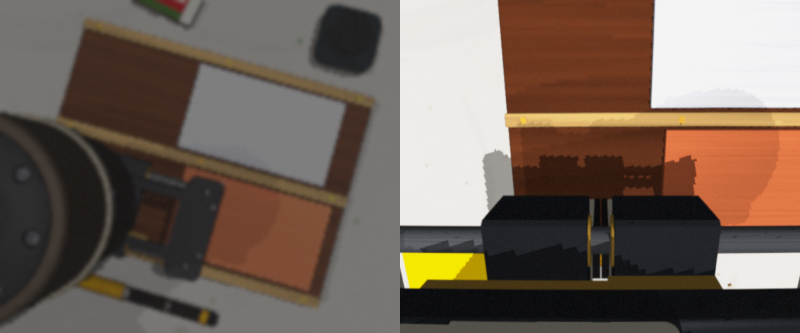

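The left half (top view) shows the hand over the bare part of the copper lane. The right half (wrist) shows the fingers shut at about (600,270), left of the copper edge at column 663. I check how wide the finger blocks are before going down.

```bash
python3 -c "
from rel import *
s=get_state(); p=np.array(s['eef_pos']); r=R.from_euler('xyz',s['ee_rot'])
for z in(0,-.02,-.05):
  for y in(-.021,0,.021):
    u=proj('wrist',p+r.apply([0,y,z])); print(z,y,u, 'half-view',u[0]*400/640+400,u[1]*333/480)
c=cal('wrist'); print(r.inv().apply(c[2][:3,3]-p))
"
```

```text
0 -0.021 [275.0711 281.8164] half-view 571.919412003444 195.5101100710256
0 0 [320.257  281.7609] half-view 600.1606330902198 195.47159201643092
0 0.021 [365.4413 281.6834] half-view 628.4008420859386 195.41785547067965
-0.02 -0.021 [270.1849 298.937 ] half-view 568.8655701115506 207.38751142298122
-0.02 0 [320.2192 298.8821] half-view 600.1369752111652 207.3494431511421
-0.02 0.021 [370.2515 298.789 ] half-view 631.407208065014 207.28485365684588
-0.05 -0.021 [260.5275 332.8051] half-view 562.8297185706208 230.88355877093747
-0.05 0 [320.1444 332.7593] half-view 600.090243764531 230.85179307447393
-0.05 0.021 [379.7589 332.6273] half-view 637.3492996941104 230.76019432792293
[ 0.0713  0.0003 -0.1861]
```

```bash
python3 -c "
from rel import *
a=cv2.imread('pics/w1.png'); cv2.imwrite('pics/w1c.png',cv2.resize(cv2.convertScaleAbs(a[250:450,110:540],alpha=1.6,beta=30),(800,372)))
save('scene','s1.png'); b=cv2.imread('pics/s1.png'); cv2.imwrite('pics/s1c.png',cv2.resize(b[100:360,220:480],(800,600)))"
```

```text
(no output)
```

View pics/w1c.png

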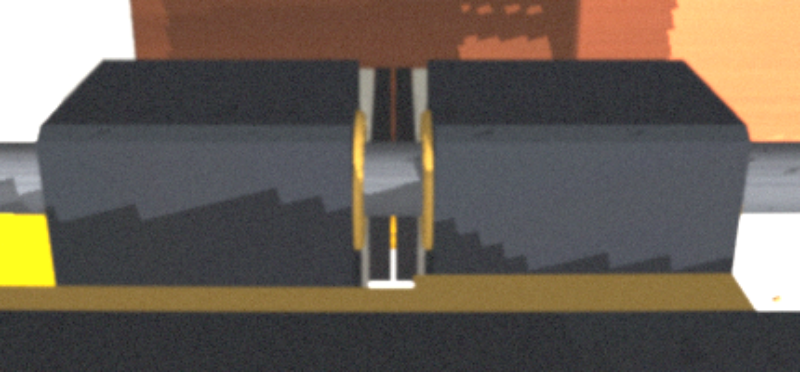

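View pics/s1c.png

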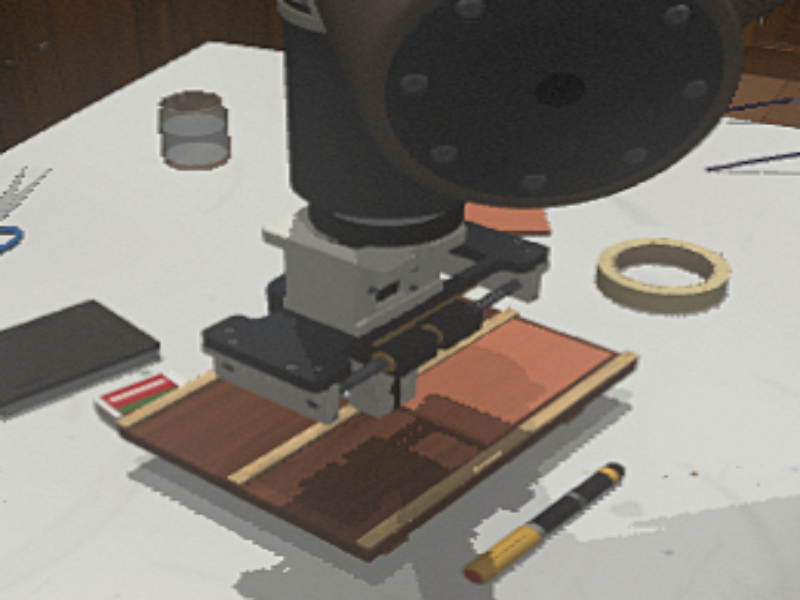

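The wide blocks are the finger carriages up at the body. The narrow grey fingertips hang below them, so the space round the tips is clear. Going down into the lane.

Request:
{"op": "arm_command", "data": {
  "commands": [
    {"tx": 0.003, "ty": 0, "tz": 0.02, "twist": 0},
    {"tx": 0.006, "ty": 0, "tz": 0.04, "twist": 0},
    {"tx": 0.008, "ty": 0, "tz": 0.06, "twist": 0},
    {"tx": 0.008, "ty": 0, "tz": 0.08, "twist": 0},
    {"tx": 0.008, "ty": 0, "tz": 0.09, "twist": 0},
    {"tx": 0.008, "ty": 0, "tz": 0.1, "twist": 0},
    {"tx": 0.008, "ty": 0, "tz": 0.105, "twist": 0},
    {"tx": 0.008, "ty": 0, "tz": 0.105, "twist": 0}
  ]
}}

```text
t: 3.52
eef_pos: [0.5176, 0.1069, 0.0534]
ee_rot: [3.141, 0.0, -0.257]
force: [-0.2, -0.5, 0.7]
width: 0.0007
gripper_force: 0.0
```

```bash
python3 -c "
from rel import *
rel(-48,20,52.5)"
```

```text
t 3.5167 TCP in ledge mm [-47.3143  64.8882  53.378 ] rot [ 3.1412  0.0004 -0.2568] w 0.0006529476171153795 F [-0.1597 -0.4694  0.6506] q [ 0.5751  0.2631 -0.4963 -0.     -0.8119  0.7388]
shares [-0.0019  0.1796  0.0036]
```

Request:
{"op": "arm_command", "data": {
  "commands": [
    {"tx": -0.002, "ty": 0.03, "tz": 0.004, "twist": 0},
    {"tx": -0.002, "ty": 0.07, "tz": 0.004, "twist": 0},
    {"tx": -0.002, "ty": 0.11, "tz": 0.004, "twist": 0},
    {"tx": -0.002, "ty": 0.15, "tz": 0.004, "twist": 0},
    {"tx": -0.002, "ty": 0.18, "tz": 0.004, "twist": 0},
    {"tx": -0.002, "ty": 0.21, "tz": 0.004, "twist": 0},
    {"tx": -0.002, "ty": 0.23, "tz": 0.004, "twist": 0},
    {"tx": -0.002, "ty": 0.24, "tz": 0.004, "twist": 0}
  ]
}}

```text
t: 4.18
eef_pos: [0.5017, 0.0482, 0.0528]
ee_rot: [-3.142, -0.0, -0.258]
force: [0.1, -0.1, 0.5]
width: 0.0004
gripper_force: 0.0
```

```bash
cat > lead.py <<'E'
from fit import *
from rel import rel,R
def lead():
    # leading-edge corners seen past / near the ledge end, in ledge frame (mm), from both cameras
    for n in("top","scene"):
        im=grab_frame(n); hsv=cv2.cvtColor(im,cv2.COLOR_RGB2HSV).astype(int); h,s,v=[hsv[...,i] for i in range(3)]
        m=(h<14)&(s>100)&(v>(86 if n=="top" else 60)); C=cal(n)
        ys,xs=np.nonzero(m); P=np.array([onz(n,(x,y),.056,C) for x,y in zip(xs,ys)])
        A=R.from_euler("z",-.252).inv().apply(P-[.5472,.0323,.056])*1e3
        k=(abs(A[:,0]+48)<25)&(A[:,1]>-230)&(A[:,1]<100); A=A[k]
        b=[np.percentile(A[abs(A[:,0]-x)<4,1],[0.5,99]) for x in(-68,-58,-48,-38,-28)]
        print(n,"lead/trail y per x",np.array(b).T)
E
python3 -c "
from lead import *
rel(-48,20,52.5); lead()"
```

```text
t 4.1833 TCP in ledge mm [-48.0061   4.0509  52.8195] rot [-3.1415 -0.0001 -0.2576] w 0.0003623690166445218 F [ 0.0641 -0.1075  0.5018] q [ 0.4861  0.2271 -0.5497 -0.     -0.7939  0.8271]
shares [-0.0003 -0.0638  0.0013]
top lead/trail y per x [[-127.0364 -127.3688 -126.6398 -127.3149 -127.1222]
 [ -42.3668  -40.7152  -40.1192  -35.3742 -101.1816]]
scene lead/trail y per x [[-125.2372 -125.4538 -125.5609 -125.8285 -125.9444]
 [  83.4297   81.416    85.2574   93.6448   98.2712]]
```

```bash
python3 -c "
from rel import *
save('wrist','w2.png'); save('scene','s2.png')
a=cv2.imread('pics/w2.png'); b=cv2.imread('pics/s2.png')
cv2.imwrite('pics/c2.png',np.hstack([cv2.resize(a,(400,300)),cv2.resize(b[200:350,260:460],(400,300))]))
s=get_state();p=np.array(s['eef_pos']);print(s['eef_pos'],proj('wrist',p),proj('scene',p))
r=R.from_euler('z',-.252)
for y in(12,-128):print(y,[ [proj(n,np.array([.5472,.0323,0])+r.apply([x/1e3,y/1e3,.056])) for x in(-88,-8)] for n in('scene','wrist')])
"
```

```text
[0.5021 0.0492 0.0528] [320.2973 281.7828] [363.0159 278.9912]
12 [[array([378.3097, 289.3653]), array([344.3603, 270.4802])], [array([306.649 , 362.1275]), array([303.8348, 198.12  ])]]
-128 [[array([418.7205, 251.6317]), array([386.143 , 236.0792])], [array([593.7547, 359.2738]), array([624.0173, 196.6762])]]
```

View pics/c2.png

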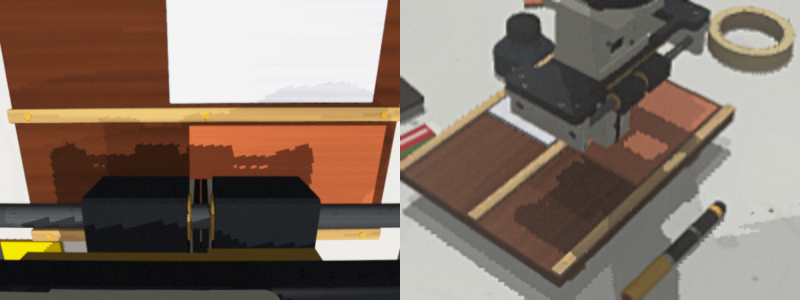

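The plate has not moved: its trailing edge in the wrist view is at column ~304, with the TCP at column 320. So the fingertips passed just over it and the true tips sit higher than reported. I'll go back behind the plate and feel for the lane floor.

Request:
{"op": "arm_command", "data": {
  "commands": [
    {"tx": 0, "ty": 0, "tz": -0.02, "twist": 0},
    {"tx": 0, "ty": -0.04, "tz": -0.03, "twist": 0},
    {"tx": 0, "ty": -0.08, "tz": -0.03, "twist": 0},
    {"tx": 0, "ty": -0.13, "tz": -0.03, "twist": 0},
    {"tx": 0, "ty": -0.18, "tz": -0.03, "twist": 0},
    {"tx": 0, "ty": -0.22, "tz": -0.02, "twist": 0},
    {"tx": 0, "ty": -0.24, "tz": -0.01, "twist": 0},
    {"tx": 0, "ty": -0.24, "tz": 0, "twist": 0}
  ]
}}

```text
t: 5.05
eef_pos: [0.5174, 0.1086, 0.0521]
ee_rot: [3.141, 0.0, -0.255]
force: [-0.1, 0.6, -0.0]
width: 0.0007
gripper_force: 0.0
```

Request:
{"op": "arm_command", "data": {
  "commands": [
    {"tx": 0, "ty": 0, "tz": 0.002, "twist": 0},
    {"tx": 0, "ty": 0, "tz": 0.004, "twist": 0},
    {"tx": 0, "ty": 0, "tz": 0.006, "twist": 0},
    {"tx": 0, "ty": 0, "tz": 0.008, "twist": 0},
    {"tx": 0, "ty": 0, "tz": 0.009, "twist": 0},
    {"tx": 0, "ty": 0, "tz": 0.01, "twist": 0},
    {"tx": 0, "ty": 0, "tz": 0.01, "twist": 0},
    {"tx": 0, "ty": 0, "tz": 0.01, "twist": 0}
  ]
}}

```text
t: 5.72
eef_pos: [0.5172, 0.1071, 0.0503]
ee_rot: [-3.141, -0.0, -0.257]
force: [0.0, -0.4, 0.2]
width: 0.0005
gripper_force: 0.0
```

Request:
{"op": "arm_command", "data": {
  "commands": [
    {"tx": 0, "ty": 0, "tz": 0.002, "twist": 0},
    {"tx": 0, "ty": 0, "tz": 0.003, "twist": 0},
    {"tx": 0, "ty": 0, "tz": 0.004, "twist": 0},
    {"tx": 0, "ty": 0, "tz": 0.005, "twist": 0},
    {"tx": 0, "ty": 0, "tz": 0.006, "twist": 0},
    {"tx": 0, "ty": 0, "tz": 0.007, "twist": 0},
    {"tx": 0, "ty": 0, "tz": 0.008, "twist": 0},
    {"tx": 0, "ty": 0, "tz": 0.008, "twist": 0}
  ]
}}

```text
t: 6.38
eef_pos: [0.5171, 0.1071, 0.0481]
ee_rot: [3.142, 0.0, -0.257]
force: [0.1, -0.0, 0.2]
width: 0.0006
gripper_force: 0.0
```

Request:
{"op": "arm_command", "data": {
  "commands": [
    {"tx": 0, "ty": 0, "tz": 0.001, "twist": 0},
    {"tx": 0, "ty": 0, "tz": 0.002, "twist": 0},
    {"tx": 0, "ty": 0, "tz": 0.003, "twist": 0},
    {"tx": 0, "ty": 0, "tz": 0.004, "twist": 0},
    {"tx": 0, "ty": 0, "tz": 0.005, "twist": 0},
    {"tx": 0, "ty": 0, "tz": 0.006, "twist": 0},
    {"tx": 0, "ty": 0, "tz": 0.006, "twist": 0},
    {"tx": 0, "ty": 0, "tz": 0.006, "twist": 0}
  ]
}}

```text
t: 7.05
eef_pos: [0.5172, 0.1071, 0.0467]
ee_rot: [3.142, -0.0, -0.257]
force: [-0.3, -0.3, 0.8]
width: 0.0001
gripper_force: 0.0
```

Request:
{"op": "arm_command", "data": {
  "commands": [
    {"tx": 0, "ty": 0, "tz": 0.001, "twist": 0},
    {"tx": 0, "ty": 0, "tz": 0.002, "twist": 0},
    {"tx": 0, "ty": 0, "tz": 0.003, "twist": 0},
    {"tx": 0, "ty": 0, "tz": 0.004, "twist": 0},
    {"tx": 0, "ty": 0, "tz": 0.004, "twist": 0},
    {"tx": 0, "ty": 0, "tz": 0.004, "twist": 0},
    {"tx": 0, "ty": 0, "tz": 0.004, "twist": 0},
    {"tx": 0, "ty": 0, "tz": 0.004, "twist": 0}
  ]
}}

```text
t: 7.72
eef_pos: [0.5172, 0.1071, 0.0457]
ee_rot: [-3.142, -0.0, -0.257]
force: [-0.4, -0.4, 0.2]
width: 0.0004
gripper_force: 0.0
```

Request:
{"op": "arm_command", "data": {
  "commands": [
    {"tx": 0, "ty": 0, "tz": 0.001, "twist": 0},
    {"tx": 0, "ty": 0, "tz": 0.002, "twist": 0},
    {"tx": 0, "ty": 0, "tz": 0.003, "twist": 0},
    {"tx": 0, "ty": 0, "tz": 0.004, "twist": 0},
    {"tx": 0, "ty": 0, "tz": 0.005, "twist": 0},
    {"tx": 0, "ty": 0, "tz": 0.006, "twist": 0},
    {"tx": 0, "ty": 0, "tz": 0.006, "twist": 0},
    {"tx": 0, "ty": 0, "tz": 0.006, "twist": 0}
  ]
}}

```text
t: 8.38
eef_pos: [0.5172, 0.1071, 0.0442]
ee_rot: [3.142, 0.0, -0.257]
force: [-0.1, -0.6, 0.2]
width: 0.0005
gripper_force: 0.0
```

```bash
python3 -c "
from rel import *
rel(-48,20,52.5)
save('wrist','w3.png'); save('scene','s3.png')
a=cv2.imread('pics/w3.png'); b=cv2.imread('pics/s3.png')
cv2.imwrite('pics/c3.png',np.hstack([cv2.resize(a,(400,300)),cv2.resize(cv2.convertScaleAbs(b[230:305,320:420],alpha=1.7,beta=20),(400,300),interpolation=cv2.INTER_CUBIC)]))
s=get_state();p=np.array(s['eef_pos']);r=R.from_euler('xyz',s['ee_rot'])
for z in(0,-.02):
  for y in(-.02,0,.02): u=proj('scene',p+r.apply([0,y,z])); print(z,y,(u[0]-320)*4+400,(u[1]-230)*4)
"
```

```text
t 8.3833 TCP in ledge mm [-47.7228  64.9648  44.2   ] rot [ 3.1416  0.     -0.2568] w 0.0005407586454878776 F [-0.057  -0.6363  0.1728] q [ 0.5759  0.2744 -0.5071  0.     -0.7893  0.7381]
shares [-0.0002  0.1799 -0.0332]
0 -0.02 463.21187164948196 303.5293906142306
0 0 491.54782687097577 278.9151538943024
0 0.02 519.078713417626 254.97038176435535
-0.02 -0.02 463.16309778133564 272.37317696598734
-0.02 0 491.95176679213046 247.8015167000342
-0.02 0.02 519.9066461245507 223.91428960038252
```

View pics/c3.png

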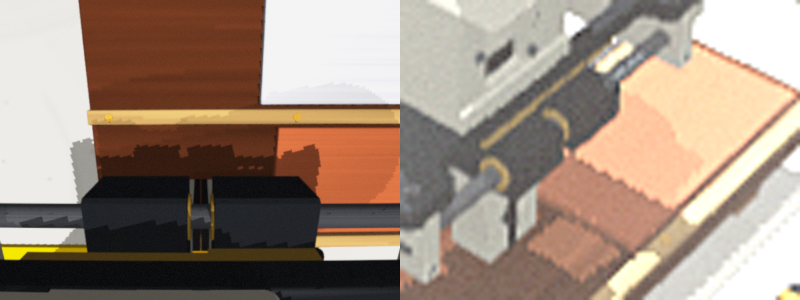

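Request:
{"op": "arm_command", "data": {
  "commands": [
    {"tx": 0, "ty": 0, "tz": 0.001, "twist": 0},
    {"tx": 0, "ty": 0, "tz": 0.002, "twist": 0},
    {"tx": 0, "ty": 0, "tz": 0.003, "twist": 0},
    {"tx": 0, "ty": 0, "tz": 0.004, "twist": 0},
    {"tx": 0, "ty": 0, "tz": 0.005, "twist": 0},
    {"tx": 0, "ty": 0, "tz": 0.006, "twist": 0},
    {"tx": 0, "ty": 0, "tz": 0.007, "twist": 0},
    {"tx": 0, "ty": 0, "tz": 0.007, "twist": 0}
  ]
}}

```text
t: 9.15
eef_pos: [0.5171, 0.1071, 0.0424]
ee_rot: [3.142, 0.0, -0.257]
force: [-0.0, 1.1, -0.5]
width: 0.0004
gripper_force: 0.0
```

Request:
{"op": "arm_command", "data": {
  "commands": [
    {"tx": 0, "ty": 0, "tz": 0.001, "twist": 0},
    {"tx": 0, "ty": 0, "tz": 0.002, "twist": 0},
    {"tx": 0, "ty": 0, "tz": 0.003, "twist": 0},
    {"tx": 0, "ty": 0, "tz": 0.004, "twist": 0},
    {"tx": 0, "ty": 0, "tz": 0.005, "twist": 0},
    {"tx": 0, "ty": 0, "tz": 0.006, "twist": 0},
    {"tx": 0, "ty": 0, "tz": 0.007, "twist": 0},
    {"tx": 0, "ty": 0, "tz": 0.007, "twist": 0}
  ]
}}

```text
t: 9.82
eef_pos: [0.5172, 0.1071, 0.0407]
ee_rot: [3.142, 0.0, -0.257]
force: [0.1, 0.3, -0.4]
width: 0.0002
gripper_force: 0.0
```

```bash
python3 -c "
from rel import *
def tri(a,b):
    (o1,d1),(o2,d2)=ray('top',a),ray('scene',b)
    A=np.stack([d1,-d2],1); t=np.linalg.lstsq(A,o2-o1,rcond=None)[0]; p,q=o1+d1*t[0],o2+d2*t[1]; return (p+q)/2,np.linalg.norm(p-q)
print('lead',tri((349.9,293.3),(402.1,245.8)))
# TR strip corner etc from scene0 full picture: plate corner near-right, grey
print('pred scene px of ledge corners z.055/.05:')
r=R.from_euler('z',-.252)
for z in(.055,.043): print(z,[np.round(proj('scene',np.array([.5472,.0323,0])+r.apply([x/1e3,y/1e3,z])),1) for x,y in((101,-140),(-101,-140),(-101,140),(101,140))])
save('scene','s4.png'); b=cv2.imread('pics/s4.png')
x0,y0,k=320,225,8
c=cv2.resize(cv2.convertScaleAbs(b[y0:y0+75,x0:x0+100],alpha=1.7,beta=20),None,fx=k,fy=k,interpolation=cv2.INTER_CUBIC)
s=get_state();p=np.array(s['eef_pos']);e=R.from_euler('xyz',s['ee_rot'])
for z,col in((0,(0,0,255)),(-.01,(0,255,255)),(-.02,(255,0,0))):
  q=[proj('scene',p+e.apply([x,y,z])) for x,y in((-.0095,-.021),(-.0095,.021),(.0095,.021),(.0095,-.021))]
  cv2.polylines(c,[np.int32([((u[0]-x0+.5)*k,(u[1]-y0+.5)*k) for u in q])],True,col,1)
cv2.imwrite('pics/s4c.png',c)
b0=cv2.imread('pics/scene0.png'); g=cv2.cvtColor(b0,cv2.COLOR_BGR2HSV)
print(s['eef_pos'])
m=((g[...,0]<30)&(g[...,1]>80)); m[:200]=0; m[340:]=0; m[:,:245]=0; m[:,432:]=0
ys,xs=np.nonzero(m); print('left',xs.min(),ys[xs.argmin()],'right',xs.max(),ys[xs.argmax()],'top',xs[ys.argmin()],ys.min(),'bot',xs[ys.argmax()],ys.max())
"
```

```text
lead (array([ 0.4674, -0.0819,  0.0493]), np.float64(0.0028471881328117374))
pred scene px of ledge corners z.055/.05:
0.055 [array([349.2, 214.9]), array([427.3, 251.7]), array([339.2, 335.4]), array([256.6, 280.8])]
0.043 [array([349.2, 219.2]), array([426.5, 256.2]), array([339.2, 340.1]), array([257.4, 285.4])]
[0.5172 0.1071 0.0407]
left 253 271 right 429 223 top 322 200 bot 344 339
```

View pics/s4c.png

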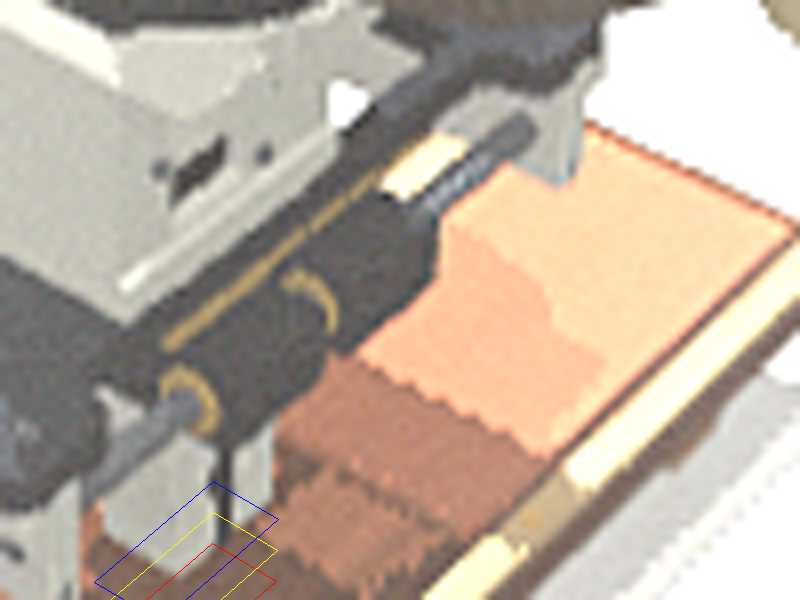

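This view shows the finger ends at about crop (165,575) and (265,510), some 25 mm above the red TCP outline. So the real fingertips are shorter than the stated TCP, which explains the missing contact. I keep feeling downwards.

Request:
{"op": "arm_command", "data": {
  "commands": [
    {"tx": 0, "ty": 0, "tz": 0.005, "twist": 0},
    {"tx": 0, "ty": 0, "tz": 0.01, "twist": 0},
    {"tx": 0, "ty": 0, "tz": 0.015, "twist": 0},
    {"tx": 0, "ty": 0, "tz": 0.02, "twist": 0},
    {"tx": 0, "ty": 0, "tz": 0.025, "twist": 0},
    {"tx": 0, "ty": 0, "tz": 0.028, "twist": 0},
    {"tx": 0, "ty": 0, "tz": 0.03, "twist": 0},
    {"tx": 0, "ty": 0, "tz": 0.03, "twist": 0}
  ]
}}

```text
t: 10.53
eef_pos: [0.5171, 0.1071, 0.0331]
ee_rot: [3.141, 0.0, -0.257]
force: [0.3, -0.3, -1.1]
width: 0.0006
gripper_force: 0.0
```

Request:
{"op": "arm_command", "data": {
  "commands": [
    {"tx": 0, "ty": 0, "tz": 0.002, "twist": 0},
    {"tx": 0, "ty": 0, "tz": 0.005, "twist": 0},
    {"tx": 0, "ty": 0, "tz": 0.008, "twist": 0},
    {"tx": 0, "ty": 0, "tz": 0.01, "twist": 0},
    {"tx": 0, "ty": 0, "tz": 0.012, "twist": 0},
    {"tx": 0, "ty": 0, "tz": 0.014, "twist": 0},
    {"tx": 0, "ty": 0, "tz": 0.015, "twist": 0},
    {"tx": 0, "ty": 0, "tz": 0.015, "twist": 0}
  ]
}}

```text
t: 11.2
eef_pos: [0.5172, 0.1071, 0.0294]
ee_rot: [3.142, 0.0, -0.257]
force: [-0.1, -0.7, 0.0]
width: 0.0005
gripper_force: 0.0
```

Request:
{"op": "arm_command", "data": {
  "commands": [
    {"tx": 0, "ty": 0, "tz": 0.001, "twist": 0},
    {"tx": 0, "ty": 0, "tz": 0.003, "twist": 0},
    {"tx": 0, "ty": 0, "tz": 0.005, "twist": 0},
    {"tx": 0, "ty": 0, "tz": 0.007, "twist": 0},
    {"tx": 0, "ty": 0, "tz": 0.009, "twist": 0},
    {"tx": 0, "ty": 0, "tz": 0.01, "twist": 0},
    {"tx": 0, "ty": 0, "tz": 0.01, "twist": 0},
    {"tx": 0, "ty": 0, "tz": 0.01, "twist": 0}
  ]
}}

```text
t: 11.87
eef_pos: [0.5172, 0.1071, 0.0269]
ee_rot: [3.142, 0.0, -0.257]
force: [-0.7, 0.1, 1.2]
width: 0.0003
gripper_force: 0.0
```

Request:
{"op": "arm_command", "data": {
  "commands": [
    {"tx": 0, "ty": 0, "tz": 0.001, "twist": 0},
    {"tx": 0, "ty": 0, "tz": 0.002, "twist": 0},
    {"tx": 0, "ty": 0, "tz": 0.003, "twist": 0},
    {"tx": 0, "ty": 0, "tz": 0.004, "twist": 0},
    {"tx": 0, "ty": 0, "tz": 0.005, "twist": 0},
    {"tx": 0, "ty": 0, "tz": 0.006, "twist": 0},
    {"tx": 0, "ty": 0, "tz": 0.006, "twist": 0},
    {"tx": 0, "ty": 0, "tz": 0.006, "twist": 0}
  ]
}}

```text
t: 12.53
eef_pos: [0.5172, 0.1071, 0.0254]
ee_rot: [3.142, 0.0, -0.257]
force: [0.5, -1.2, 0.2]
width: 0.0002
gripper_force: 0.0
```

```bash
python3 -c "
from rel import *
rel(-48,33,25)
save('scene','s5.png'); b=cv2.imread('pics/s5.png')
g=cv2.cvtColor(b,cv2.COLOR_BGR2HSV)
# finger = unsaturated grey below the carriage: lowest pixels per column
for x in range(328,362,2):
    col=g[270:320,x]; k=np.nonzero((col[:,1]<60)&(col[:,2]>70))[0]; print(x, (k.min()+270,k.max()+270,len(k)) if len(k) else None,end='; ')
"
```

```text
t 12.5333 TCP in ledge mm [-47.7352  64.9836  25.4456] rot [ 3.1416  0.     -0.2568] w 0.00022255723449020467 F [ 0.4557 -1.2417  0.2199] q [ 0.5759  0.3003 -0.5259  0.     -0.7447  0.7381]
shares [-0.0004  0.1279  0.0018]
328 (np.int64(293), np.int64(308), 14); 330 None; 332 (np.int64(270), np.int64(281), 2); 334 (np.int64(270), np.int64(298), 16); 336 (np.int64(270), np.int64(299), 17); 338 (np.int64(270), np.int64(300), 15); 340 (np.int64(281), np.int64(302), 18); 342 (np.int64(280), np.int64(303), 19); 344 (np.int64(287), np.int64(301), 15); 346 (np.int64(288), np.int64(299), 8); 348 None; 350 (np.int64(287), np.int64(295), 9); 352 (np.int64(286), np.int64(294), 9); 354 None; 356 None; 358 None; 360 None;
```

```bash
python3 -c "
from rel import *
r=R.from_euler('z',-.252).inv()
for uv in((342.5,303.8),(347,299.3),(352.8,294.8)):
    o,d=ray('scene',uv); o=r.apply(o-[.5472,.0323,0])*1e3; d=r.apply(d)
    for X in(-57,-48): print(uv,X,(o+d*(X-o[0])/d[0])[1:])
"
```

```text
(342.5, 303.8) -57 [77.5462 49.986 ]
(342.5, 303.8) -48 [66.3291 34.7717]
(347, 299.3) -57 [64.7558 51.3428]
(347, 299.3) -48 [53.2031 36.1641]
(352.8, 294.8) -57 [47.8194 49.6494]
(352.8, 294.8) -48 [35.8223 34.4263]
```

The tip is now at about z = 50–51 mm, just above the floor, and the finger front is about 16 mm ahead of the TCP. So I push at this height.

Request:
{"op": "arm_command", "data": {
  "commands": [
    {"tx": 0, "ty": 0.02, "tz": 0, "twist": 0},
    {"tx": 0, "ty": 0.05, "tz": 0, "twist": 0},
    {"tx": 0, "ty": 0.08, "tz": 0, "twist": 0},
    {"tx": 0, "ty": 0.11, "tz": 0, "twist": 0},
    {"tx": 0, "ty": 0.13, "tz": 0, "twist": 0},
    {"tx": 0, "ty": 0.15, "tz": 0, "twist": 0},
    {"tx": 0, "ty": 0.16, "tz": 0, "twist": 0},
    {"tx": 0, "ty": 0.17, "tz": 0, "twist": 0}
  ]
}}

```text
t: 13.25
eef_pos: [0.5066, 0.0658, 0.0256]
ee_rot: [-3.141, -0.001, -0.257]
force: [0.6, 0.7, -0.2]
width: 0.0006
gripper_force: 0.4
```

```bash
python3 -c "
from lead import *
rel(-48,-15,25.4); lead()"
```

```text
t 13.25 TCP in ledge mm [-47.6445  22.3335  25.6395] rot [-3.1411 -0.0005 -0.2571] w 0.0006444808641249515 F [ 0.6287  0.7235 -0.1576] q [ 0.514   0.2752 -0.564  -0.     -0.7308  0.7997]
shares [-0.0007  0.1493  0.0009]
top lead/trail y per x [[-131.3128 -131.6497 -131.3743 -131.6646 -131.4661]
 [ -16.9697  -17.2677  -15.909   -78.3877  -78.6948]]
scene lead/trail y per x [[-126.5389 -125.5608 -126.0352 -126.9618 -125.1086]
 [  14.1419   15.6541   37.8959   69.548    99.2951]]
```

Contact made: the plate has moved about 4 mm. About 54 mm remain.

Request:
{"op": "arm_command", "data": {
  "commands": [
    {"tx": 0, "ty": 0.01, "tz": 0, "twist": 0},
    {"tx": 0, "ty": 0.03, "tz": 0, "twist": 0},
    {"tx": 0, "ty": 0.055, "tz": 0, "twist": 0},
    {"tx": 0, "ty": 0.08, "tz": 0, "twist": 0},
    {"tx": 0, "ty": 0.105, "tz": 0, "twist": 0},
    {"tx": 0, "ty": 0.125, "tz": 0, "twist": 0},
    {"tx": 0, "ty": 0.14, "tz": 0, "twist": 0},
    {"tx": 0, "ty": 0.15, "tz": 0, "twist": 0}
  ]
}}

```text
t: 14.02
eef_pos: [0.4967, 0.0291, 0.0255]
ee_rot: [-3.142, 0.0, -0.257]
force: [0.4, 1.5, 0.1]
width: 0.0002
gripper_force: 0.7
```

```bash
python3 -c "
from lead import *
rel(-48,-33,25.4); lead()"
```

```text
t 14.0167 TCP in ledge mm [-48.1421 -15.6557  25.4924] rot [-3.1416  0.     -0.2573] w 0.0002037879814434606 F [0.3575 1.4553 0.1308] q [ 0.4543  0.2568 -0.5923 -0.     -0.7217  0.8592]
shares [0.0009 0.0694 0.0004]
top lead/trail y per x [[-169.0196 -168.7596 -168.5744 -168.8341 -168.4053]
 [-121.2834 -121.9113 -121.206  -121.5158 -121.6606]]
scene lead/trail y per x [[-163.6682 -164.1345 -164.6383 -163.8438   23.1083]
 [  88.0509   88.1628   99.3796   99.6621   99.1094]]
```

Request:
{"op": "arm_command", "data": {
  "commands": [
    {"tx": 0, "ty": 0.01, "tz": 0, "twist": 0},
    {"tx": 0, "ty": 0.02, "tz": 0, "twist": 0},
    {"tx": 0, "ty": 0.032, "tz": 0, "twist": 0},
    {"tx": 0, "ty": 0.044, "tz": 0, "twist": 0},
    {"tx": 0, "ty": 0.055, "tz": 0, "twist": 0},
    {"tx": 0, "ty": 0.063, "tz": 0, "twist": 0},
    {"tx": 0, "ty": 0.068, "tz": 0, "twist": 0},
    {"tx": 0, "ty": 0.07, "tz": 0, "twist": 0}
  ]
}}

```text
t: 14.78
eef_pos: [0.4923, 0.0126, 0.0255]
ee_rot: [3.142, 0.0, -0.257]
force: [-0.7, 0.9, -0.5]
width: 0.0002
gripper_force: 0.4
```

Request:
{"op": "arm_command", "data": {
  "commands": [
    {"tx": 0, "ty": -0.01, "tz": 0, "twist": 0},
    {"tx": 0, "ty": -0.03, "tz": 0, "twist": 0},
    {"tx": 0, "ty": -0.05, "tz": 0, "twist": 0},
    {"tx": 0, "ty": -0.07, "tz": -0.03, "twist": 0},
    {"tx": 0, "ty": -0.08, "tz": -0.1, "twist": 0},
    {"tx": 0, "ty": -0.08, "tz": -0.2, "twist": 0},
    {"tx": 0, "ty": -0.08, "tz": -0.32, "twist": 0},
    {"tx": 0, "ty": -0.08, "tz": -0.45, "twist": 0}
  ]
}}

```text
t: 15.45
eef_pos: [0.4968, 0.0324, 0.1391]
ee_rot: [3.14, 0.001, -0.256]
force: [0.4, 0.3, 0.1]
width: 0.0005
gripper_force: 0.0
```

Request:
{"op": "arm_command", "data": {
  "commands": [
    {"tx": 0, "ty": -0.1, "tz": -0.12, "twist": 0},
    {"tx": 0, "ty": -0.22, "tz": -0.15, "twist": 0},
    {"tx": 0, "ty": -0.35, "tz": -0.15, "twist": 0},
    {"tx": 0, "ty": -0.48, "tz": -0.15, "twist": 0},
    {"tx": 0, "ty": -0.61, "tz": -0.15, "twist": 0},
    {"tx": 0, "ty": -0.72, "tz": -0.15, "twist": 0},
    {"tx": 0, "ty": -0.8, "tz": -0.15, "twist": 0},
    {"tx": 0, "ty": -0.84, "tz": -0.15, "twist": 0}
  ]
}}

```text
t: 16.12
eef_pos: [0.5511, 0.2382, 0.1757]
ee_rot: [-3.142, -0.0, -0.255]
force: [-0.4, 0.4, -0.2]
width: 0.0006
gripper_force: 0.0
```

```bash
python3 -c "
from lead import *
rel(-48,-33,25.4); lead()
im=save('top','t9.png'); hsv=cv2.cvtColor(im,cv2.COLOR_RGB2HSV).astype(int); h,s,v=[hsv[...,i] for i in range(3)]
m=comp((h<14)&(s>100)&(v>86),(345,291)); x,e=fit('top',m,.056,.08,.14,(.474,-.069,-.25)); print(x,e)
print('plate in ledge',R.from_euler('z',-.252).inv().apply([x[0]-.5472,x[1]-.0323,0])*1e3)
b=cv2.imread('pics/scene0.png'); a=save('scene','s9.png')
cv2.imwrite('pics/end.png',np.hstack([cv2.resize(cv2.imread('pics/t9.png')[150:360,180:480],(400,280)),cv2.resize(cv2.imread('pics/s9.png'),(400,280))]))
"
```

```text
t 16.1167 TCP in ledge mm [-47.5334 200.3289 175.6505] rot [-3.1416 -0.0002 -0.2548] w 0.0005771889794173936 F [-0.3704  0.3957 -0.1883] q [ 0.7332  0.2519 -0.1909  0.0001 -1.1279  0.5828]
shares [0.0006 0.9333 0.601 ]
top lead/trail y per x [[-185.4213 -185.6105 -185.4398 -185.8035 -185.5162]
 [ -49.4065  -48.6057  -49.2118  -48.9583  -49.2535]]
scene lead/trail y per x [[-179.8004 -180.0586 -178.0969 -178.5219 -180.1042]
 [  96.2714   96.5111   98.1252   97.588    96.7572]]
[ 0.4722 -0.0692 -0.259   0.0797  0.1386] 0.000519604051480874
plate in ledge [ -47.287  -116.9996    0.    ]
```

View pics/end.png

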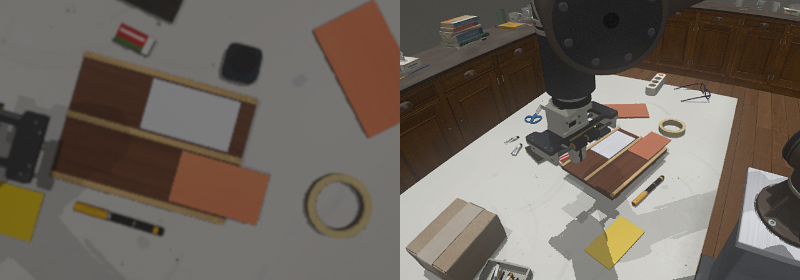

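The copper plate is at own y = -117 mm, so its leading edge is 47 mm past the end, a third of its length. The picture shows it sticking out at about (255,195), with the grey plate and bystanders where they were and the arm clear. Handing in.

```bash
python3 -c "
from station import job_done
print(job_done())"
```

```text
the job is handed in; nothing more can be done
None
```

I pushed the copper plate along its lane until it stuck out about 47 mm (a third of its length) past the ledge's right end, with the grey plate and everything else where they were, and handed the job in with the arm clear at about 16 s; no verdict came back.

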